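# Load the specimen carrier into the sprung stage holder and tighten its wing nut

### The arm

A 6-joint arm with a two-finger parallel gripper is mounted at the origin on the work surface. World frame = base frame: x ahead of the robot, y to its left, z up, the work surface at z = 0. Lengths are in m, angles in degrees, forces in N, time in s.
With the tool pointing down it reaches from about 0.375 to 0.9 m from the base axis. Payload 3.1 kg.
Tool frame: the origin (TCP) lies on the centre line of the jaws, within the pads' length; the fingertips stand 11 mm ahead of it and the grasp point (between the pads) lies 8 mm behind it; z points along the fingers, y is the line along which they close (so a half turn about z gives the same grasp; the last joint's range is limited). The gripper opens to 87 mm and grips with 3 to 60 N. Pads are 19 mm wide; open, the fingers measure 117 mm over their backs; the gripper's body (75 mm by 190 mm) begins 51 mm behind the grasp point.
Start: joints at [59.674, 30.224, 82.088, -0, 67.689, -10.227], TCP at [0.215, 0.587, 0.234] pointing down, gripper open.
Joint ranges: [-176.69, 176.69], [-43.24, 126.21], [12.49, 139.97], [-82, 262], [0, 151.66], [-163.58, 163.58]. Speed limits (degrees/s): [159.86, 159.86, 180, 180, 180, 180].

### API

Orientations are given as a 3x3 rotation matrix whose columns are the frame's x, y, z axes.
In Python, from rig import * gives the robot as it stands.
- The arm moves only by the shell command python3 -m inch 'ROWS'. ROWS is JSON, a list of rows, each an object of numbers: "gripper": the opening in per cent of the stroke, from 0 (shut) to 100 (fully open); "dx", "dy", "dz": the shift along the tool's x, y, z in mm; "turn": the turn about the tool's z in rad. A call has 1 to 12 rows; each row is the pose to reach, as a shift and turn from the pose commanded when the call began, along the tool's axes at that moment; what a row does not reach only later rows make up. A row lasts 1/10 s, in which the tool goes at most 50 mm and 8.59 degrees, less where a joint would pass 70% of its speed; a pose out of reach is approached as far as the arm can. A call with a gripper value outside its range is refused whole. The fingers move at their own pace and stop on an object; the grip force is fixed at half the most. Time passes only in rows, so rows that repeat a pose let the fingers close. It gives the time, the measured TCP pose, the force and the opening at its end, in the units of the state.
- read_state(): the state, without advancing time (a new reading comes with each control period).
- capture(name): name is "scene" or "top" or "wrist"; returns the picture (384x512x3 uint8, red, green, blue); there is no depth.
- get_calibration(name): a dict with "camera_matrix" (3x3 intrinsics, pixels), "k1" (the pictures are not rectified: a ray, as slopes to the right and down, at radius r is drawn at 1 + k1 r^2 times it, then the intrinsics apply), "world_to_cam" (4x4, takes a point from world to camera coordinates); the wrist camera has in their place "T_tool_cam" (4x4, takes a point from camera to tool coordinates, whose origin is the TCP and whose axes are the flange's). Camera axes: x right, y down, z forward; pixel columns grow to the right and rows downward; lengths in m; the calibration is good to about 2 mm. A picture is of the moment at which its call begins: read the wrist's pose just before it. get_calibration takes no time and is no camera call.
- hand_in(): hands the job in, once; it reports no verdict.
Trained networks look in the newest picture that a camera, given by its name, has taken for a name from the list of things; names that differ only in an ending like _2 or _b are one class to them, and where a whole thing is asked for, a point or a joint stands for the part that bears it (a point fixed in the world has none). Each returns a list of dicts, best first, with "score" (0 to 1); they miss things now and then, are a little off and sometimes report something else, mostly with a low value. They report only what shows in the picture. A call takes as long as a camera call.
- recognise(camera, query): "extent" ([centre column, centre row, width, height] in pixels, round what is visible of it).
The state is a dict: "time_s": time; "joint_positions": joint angles; "qvel": joint speeds; "tau": joint torques, N m; "position": TCP position; "tcp_rot": TCP orientation; "force": force on the tool from outside, world axes, zero at the start; "moment": the same for the moment, N m; "opening": opening from 0.0 (shut) to 1.0 (fully open).
Only numpy, scipy, OpenCV 4.12 (cv2) and the standard library are available. Lean on these libraries where they do the work, as an engineer would, in place of code of your own. Each camera call takes 0.05 s, during which the arm holds its last target. There are 200 camera calls.

### The job

Put the specimen carrier into the bed of the white holder stand: use the carrier to press the sprung jaw back, lower it flat behind the front lip and let the jaw hold it there. Then tighten the wing nut clockwise to its stop in several short turns, letting go of it part-way, turning the hand back and taking hold again where the fingers have room between the two uprights. Do not tip over the jar, the dropper bottle or the flask.

Things in the scene. Friction and masses are not known exactly. Their poses are not given: they have to be found in the camera images.
- carrier_center (a point): Loose specimen carrier, plain aluminium, 0.3 kg: block 50 (x) x 100 (y) x 30 mm high with two glass slides in its top and an upright grip rib on the middle of the top, 12 thick (x), 60 long (y), 30 high (60 mm high in all). Same either way round. Lies flat on the table left or right of the stand. Point: centre of the block, 15 mm above its underside; z up.
- bed (a point): Bed of the fixed white holder stand (plate 300 x 190 mm): point on the bed surface, 15 mm above the table, under the middle of the loaded carrier. x runs from lip to jaw to wing nut, roughly away from the robot (within 0.25 rad). Loaded: carrier flat, its 50 mm side along x, near face on the lip, far face on the jaw. Nut axis at x = 160 mm, y = 0.
- lip (a point): Front lip of the bed: point at the middle of its inner face, at the top edge (bed x = -25 mm). The lip is 8 mm high above the bed, 8 mm thick. Rails 8 mm high close the bed's ends, inner faces at bed y = -58 and +58 mm. Axes as the bed's.
- jaw_face (a point): Sprung jaw, an aluminium bar 80 mm wide (y) on a sliding tongue, across the bed from the lip: point at the middle of the top edge of its face towards the lip, 26 mm above the bed. At rest the gap to the lip is only 40 mm (face at bed x = +15 mm).
- jaw (a joint): How far the jaw is pressed back along the stand's x, in m: 0 at rest, 0.010 with the carrier loaded, 0.024 at most. A spring pushes it forward with 7 N at rest, 8 N loaded, 10 N at most; it springs back at once when freed.
- nut_grip (a point): Steel wing nut on an upright stud: two upright wings in one plane, 70 mm tip to tip, 10 mm thick, 24 to 30 mm tall; hub 26 mm across. Point: on the axis at mid-height of the wings, 48 mm above the table (wings reach 63 mm, stud 65 mm). x lies along the wings, z up.
- gap (a point): Middle of the gap between two fixed uprights beside the nut, on the nut's axis, 70 mm above the table (their tops). Axes as the bed's. At +y a black round lens barrel 40 mm across, at -y a grey block 36 (x) x 40 mm; nearest faces 42 mm from the axis. The wings pass freely, but wide open fingers fit down only when the wings are more than about 0.5 rad off the stand's x.
- nut (a joint): Angle of the wing nut in rad, growing as it is turned clockwise seen from above: starts between 0 and 0.9, firm stop at 3.6 (tight). At the stop the wings point at the two uprights (along the stand's y). It turns stiffly (0.12 N m), stays where it is left, and does not noticeably sink.
- jar: Squat amber glass jar with black lid, 56 mm across, 70 mm high, standing on the table; origin under its centre.
- dropper: Small white dropper bottle, 32 mm across, 75 mm high, standing on the rear of the stand's plate, 60 mm from the nut's axis along the stand's x and 60 mm to -y; origin under its centre.
- flask: White plastic bottle, 60 mm across, 140 mm high, standing on the table well to the right of the stand; origin under its centre.

How it is judged (in metres and radians):
On the way, in this order (a step that is already met when the one before it is completed fails the run):
1. the carrier lies flat in the bed, held between lip and sprung jaw, and the hand has let it go (x of carrier_center in the frame of bed between -0.004 and 0.004 m and y of carrier_center in the frame of bed between -0.012 and 0.012 m and z of carrier_center in the frame of bed between 0.011 and 0.018 m and angle between carrier_center's own z axis and vertical below 0.06 rad and angle between the x axis of carrier_center and the x axis of bed, either way round below 0.08 rad and value of joint jaw above 0.006 m and contact force between the fingers and carrier below 0.1 N), for 0.2 s.
2. the wing nut, part-way round, is let go of to be taken again (value of joint nut between 1 and 3.2 rad and contact force between the fingers and nut below 0.1 N), for 0.1 s.
3. the wing nut is tightened to its stop (value of joint nut above 3.45 rad), for 0.2 s.
At the end, for the whole second after the job is handed in: Carrier flat in the bed, jaw pressed back over 6 mm; its centre within 4 mm (stand x) and 12 mm (y) of the loaded place, underside within about 3 mm of the bed, tilt under 0.06 rad, square within 0.08 rad, at rest; wing nut at its stop (above 3.45 rad) (x of carrier_center in the frame of bed between -0.004 and 0.004 m and y of carrier_center in the frame of bed between -0.012 and 0.012 m and z of carrier_center in the frame of bed between 0.011 and 0.018 m and angle between carrier_center's own z axis and vertical below 0.06 rad and angle between the x axis of carrier_center and the x axis of bed, either way round below 0.08 rad and value of joint jaw above 0.006 m and value of joint nut above 3.45 rad and linear speed of carrier below 0.02 m/s); the robot touches nothing.
It fails at once if the jar is tipped over (angle between jar's own z axis and vertical above 0.5 rad).
It fails at once if the dropper is tipped over (angle between dropper's own z axis and vertical above 0.5 rad).
It fails at once if the flask is tipped over (angle between flask's own z axis and vertical above 0.5 rad).
It also fails if it takes over 66 s, if anything falls off the work surface, if the arm or the gripper's body presses on something with over 40 N, if the wrist force passes 120 N, or if a joint passes its speed limit or range.

## Working session

There is one attempt and no reset: what is moved stays moved. The work goes in short steps, Python scripts to look and compute and a shell command to move; the robot and the scene stay as the last step left them, time stands still between calls to the robot, and variables do not carry over. Pictures are saved under pics/ and viewed, on a budget of 10 in all, crops included, one or two more only if the job needs it, and the job is handed in when it is done.

```bash
ls; mkdir -p pics
cat > h.py <<'E'
from rig import *
import numpy as np, cv2
def save(n,im): cv2.imwrite('pics/'+n+'.png',im[:,:,::-1])
def ray(cam,px,st=None):
    c=get_calibration(cam); K=np.array(c["camera_matrix"]); k1=c["k1"]
    px=np.atleast_2d(np.array(px,float))
    u=cv2.undistortPoints(px.reshape(-1,1,2),K,np.array([k1,0,0,0,0.])).reshape(-1,2)
    d=np.c_[u,np.ones(len(u))]
    if cam=="wrist":
        T=np.array(c["T_tool_cam"]); W=np.eye(4); W[:3,:3]=np.array(st["tcp_rot"]); W[:3,3]=st["position"]; M=W@T
    else: M=np.linalg.inv(np.array(c["world_to_cam"]))
    return M[:3,3], d@M[:3,:3].T
def onz(cam,px,z,st=None):
    o,d=ray(cam,px,st); return o+d*((z-o[2])/d[:,2])[:,None]
def proj(cam,P,st=None):
    c=get_calibration(cam); K=np.array(c["camera_matrix"])
    if cam=="wrist":
        W=np.eye(4); W[:3,:3]=np.array(st["tcp_rot"]); W[:3,3]=st["position"]; E=np.linalg.inv(W@np.array(c["T_tool_cam"]))
    else: E=np.array(c["world_to_cam"])
    P=np.atleast_2d(P)@E[:3,:3].T+E[:3,3]
    r=cv2.projectPoints(P,np.zeros(3),np.zeros(3),K,np.array([c["k1"],0,0,0,0.]))[0]
    return r.reshape(-1,2)
E
python3 - <<'E'
from h import *
s=read_state(); print(s)
for n in("top","scene"):
    im=capture(n); save(n+'0',cv2.resize(im,(800,600),interpolation=cv2.INTER_CUBIC)); 
    print(n,get_calibration(n))
    for q in("carrier_center","lip","jaw_face","nut_grip","gap","jar","dropper","flask","bed"):
        print(n,q,[(round(r["score"],2),np.round(r["extent"],1).tolist()) for r in recognise(n,q)[:2]])
print(get_calibration("wrist"))
E
```

```text
pics
{'time_s': 0.0, 'joint_positions': array([ 5.96745213e+01,  3.02793748e+01,  8.21560203e+01, -1.54159625e-03,
        6.76891502e+01, -1.02274199e+01]), 'qvel': array([-0.04342988,  0.11124914, -0.00192768, -0.05397604,  0.03297946,
        0.06414635]), 'tau': array([ 9.03946457e-04, -4.40039062e+01, -1.76594514e+01,  6.33924454e-02,
        5.82376169e-02, -1.94509689e-04]), 'position': array([0.21438496, 0.58632763, 0.23256926]), 'tcp_rot': array([[-9.39109220e-01,  3.43617106e-01, -1.07605189e-03],
       [ 3.43618601e-01,  9.39107390e-01, -1.88886284e-03],
       [ 3.61482701e-04, -2.14359995e-03, -9.99997637e-01]]), 'force': array([-0.47830389, -0.15798355, -0.53925769]), 'moment': array([-0.00933836, -0.03328113,  0.0286219 ]), 'opening': 0.9992530510998723}
top {'camera_matrix': array([[459.36400234,   0.        , 253.03698172],
       [  0.        , 459.36400234, 197.59578338],
       [  0.        ,   0.        ,   1.        ]]), 'k1': -0.13633509052560355, 'world_to_cam': array([[-7.53694971e-03, -9.99963782e-01,  3.95342759e-03,
         6.56190044e-06],
       [-9.90
[... 1633 characters left out ...]
1.2, 22.7])]
scene flask [(0.96, [115.4, 216.6, 27.0, 44.1])]
scene bed [(0.96, [235.3, 214.8, 75.4, 81.5]), (0.44, [377.6, 211.0, 26.2, 32.0])]
{'camera_matrix': array([[294.7954704 ,   0.        , 254.26315602],
       [  0.        , 294.7954704 , 193.09177844],
       [  0.        ,   0.        ,   1.        ]]), 'k1': 0.02132817967623615, 'T_tool_cam': array([[ 2.03122587e-05, -9.61305456e-01, -2.75484699e-01,
         7.50460385e-02],
       [ 9.99999952e-01, -6.52900677e-05,  3.01562868e-04,
         3.13951934e-04],
       [-3.07880445e-04, -2.75484692e-01,  9.61305409e-01,
        -1.51705245e-01],
       [ 0.00000000e+00,  0.00000000e+00,  0.00000000e+00,
         1.00000000e+00]])}
```

View pics/top0.png

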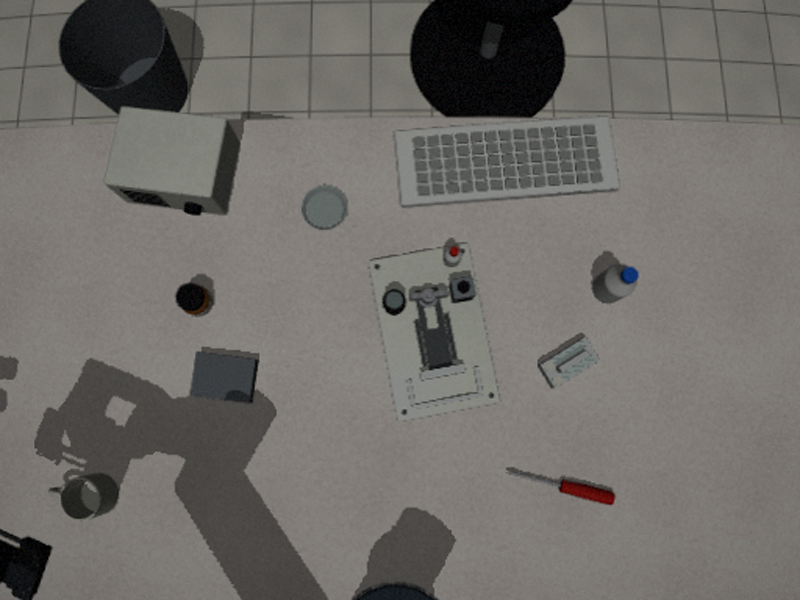

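Run:
```python
from h import *
print("carrier top",onz("top",[[363.7,233.8]],.03), onz("scene",[[152.9,197.3]],.03))
print("nut",onz("top",[[273.2,191.4]],.05),onz("scene",[[232.2,216.4]],.05))
print("jaw",onz("top",[[282.5,218.3]],.04))
print("plate",onz("top",[[277.4,210.5]],.0))
print("jar",onz("top",[[124.4,191.9]],.05),"fl",onz("top",[[392.3,182.2]],.1), "dr",onz("top",[[288.8,165.6]],.06))
```

```text
carrier top [[ 0.49165558 -0.31574558  0.03      ]] [[ 0.52149665 -0.31494741  0.03      ]]
nut [[ 0.61118979 -0.06059715  0.05      ]] [[ 0.63075311 -0.06473324  0.05      ]]
jaw [[ 0.53669629 -0.08601497  0.04      ]]
plate [[ 0.56317127 -0.07442676  0.        ]]
jar [[0.61284937 0.35744158 0.05      ]] fl [[ 0.62676066 -0.38341166  0.1       ]] dr [[ 0.68221348 -0.10470998  0.06      ]]
```

The stand lies mid-table, yawed about +0.18 rad, with the nut at (430,293). The carrier is right of it at (568,360), and the jar and flask are clear. I'll move to a wrist view over both.

```bash
python3 -m inch '[{"dx":-45,"dy":-47,"turn":0.09},{"dx":-90,"dy":-94,"turn":0.18},{"dx":-135,"dy":-141,"turn":0.27},{"dx":-180,"dy":-188,"turn":0.36},{"dx":-226,"dy":-235,"turn":0.45},{"dx":-271,"dy":-282,"turn":0.54},{"dx":-316,"dy":-330,"turn":0.63},{"dx":-361,"dy":-377,"turn":0.72},{"dx":-406,"dy":-424,"turn":0.81},{"dx":-452,"dy":-471,"turn":0.9},{"dx":-497,"dy":-518,"turn":0.99},{"dx":-542,"dy":-565,"turn":1.05}]'
python3 - <<'E'
from h import *
s=read_state();print(s["time_s"],s["position"],s["tcp_rot"][:2,1])
E
```

```text
1.0 [0.21475253 0.58692727 0.23355394] [0.34366005 0.93909412]invalid input
```

```bash
python3 -m inch '[{"gripper":100,"dx":-30,"dy":-31,"dz":0,"turn":0.06}]'; python3 -m inch --help | head -30
```

```text
time_s: 1.1
position: [0.2317, 0.551, 0.2337]
tcp_rot: [[-0.918, 0.397, 0.001], [0.397, 0.918, 0.005], [0.001, 0.005, -1.0]]
force: [1.1, -0.7, -0.6]
opening: 1.001invalid input: not JSON, or not a number
```

```bash
python3 -m inch '[{"gripper":100,"dx":-45,"dy":-42,"dz":0,"turn":0.1},{"gripper":100,"dx":-90,"dy":-84,"dz":0,"turn":0.2},{"gripper":100,"dx":-136,"dy":-126,"dz":0,"turn":0.3},{"gripper":100,"dx":-181,"dy":-168,"dz":0,"turn":0.4},{"gripper":100,"dx":-227,"dy":-210,"dz":0,"turn":0.5},{"gripper":100,"dx":-272,"dy":-252,"dz":0,"turn":0.6},{"gripper":100,"dx":-317,"dy":-293,"dz":0,"turn":0.7},{"gripper":100,"dx":-363,"dy":-335,"dz":0,"turn":0.8},{"gripper":100,"dx":-408,"dy":-377,"dz":0,"turn":0.9},{"gripper":100,"dx":-453,"dy":-419,"dz":0,"turn":0.99},{"gripper":100,"dx":-499,"dy":-461,"dz":0,"turn":0.99},{"gripper":100,"dx":-544,"dy":-503,"dz":0,"turn":0.99}]'
python3 - <<'E'
from h import *
import time
for i in range(12):
    s=read_state(); im=capture("wrist")
print(s["position"],s["tcp_rot"].tolist(),np.abs(s["qvel"]).max(),s["time_s"])
np.savez('w1.npz',im=im,p=s["position"],R=s["tcp_rot"]); save('w1',cv2.resize(im,(800,600),interpolation=cv2.INTER_CUBIC))
for q in("carrier_center","nut_grip","jaw_face","bed"): print(q,[(round(r["score"],2),np.round(r["extent"],1).tolist()) for r in recognise("wrist",q)[:2]])
E
```

```text
time_s: 2.3
position: [0.4742, -0.004, 0.2339]
tcp_rot: [[-0.169, 0.986, 0.001], [0.986, 0.169, 0.0], [-0.0, 0.001, -1.0]]
force: [0.9, 1.3, 0.5]
opening: 0.998
[ 0.47310857 -0.00062505  0.23362671] [[-0.17131973567672532, 0.9852154695189126, -0.0001636712726661107], [0.9852154790344083, 0.17131974772150502, 6.254311426910907e-05], [8.965856483222865e-05, -0.00015053660149886566, -0.9999999846500366]] 0.27965784433273366 2.85
carrier_center []
nut_grip [(0.83, [359.4, 234.7, 25.8, 33.0])]
jaw_face [(0.62, [299.9, 230.1, 112.5, 48.4]), (0.19, [360.4, 232.6, 29.2, 34.1])]
bed [(0.79, [309.7, 235.2, 233.6, 146.9])]
```

View pics/w1.png

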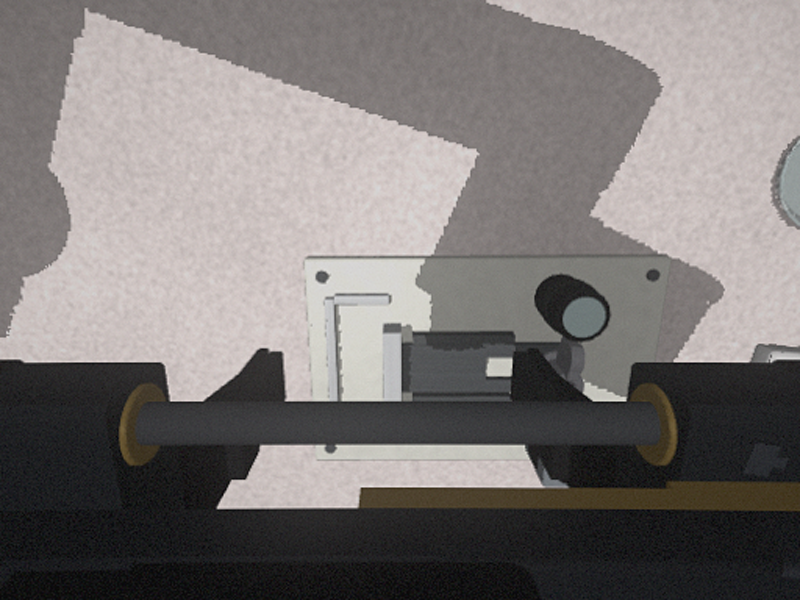

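The gripper hides the lower half of the view. The plate's left edge shows at rows 256-258, so bed x is nearly parallel to tool y. I'll shift to -y so the camera sits over the stand.

```bash
python3 -m inch '[{"gripper":100,"dx":-40,"dy":6,"dz":0,"turn":0},{"gripper":100,"dx":-80,"dy":12,"dz":0,"turn":0},{"gripper":100,"dx":-120,"dy":18,"dz":0,"turn":0},{"gripper":100,"dx":-156,"dy":24,"dz":0,"turn":0},{"gripper":100,"dx":-156,"dy":24,"dz":0,"turn":0},{"gripper":100,"dx":-156,"dy":24,"dz":0,"turn":0},{"gripper":100,"dx":-156,"dy":24,"dz":0,"turn":0}]'
python3 - <<'E'
from h import *
s=read_state(); im=capture("wrist")
print(s["position"],s["tcp_rot"].tolist(),np.abs(s["qvel"]).max(),s["time_s"])
np.savez('w2.npz',im=im,p=s["position"],R=s["tcp_rot"]); save('w2',cv2.resize(im,(800,600),interpolation=cv2.INTER_CUBIC))
for q in("nut_grip","jaw_face","bed"): print(q,[(round(r["score"],2),np.round(r["extent"],1).tolist()) for r in recognise("wrist",q)[:2]])
E
```

```text
time_s: 3.8
position: [0.5227, -0.1504, 0.2332]
tcp_rot: [[-0.17, 0.985, -0.002], [0.985, 0.17, 0.001], [0.001, -0.001, -1.0]]
force: [-0.5, -0.5, 0.3]
opening: 1.0
[ 0.52272952 -0.15036216  0.23322036] [[-0.1696831240301186, 0.9854974291428651, -0.0015667074336515097], [0.9854975971986222, 0.16968507475331773, 0.0012088513982428059], [0.0014571668131798114, -0.001338864729634847, -0.9999980420511404]] 0.7457592014404536 3.8
nut_grip [(0.94, [350.1, 114.1, 38.1, 62.5])]
jaw_face []
bed [(0.63, [220.4, 284.2, 55.9, 79.4]), (0.55, [298.2, 106.8, 263.0, 168.5])]
```

View pics/w2.png

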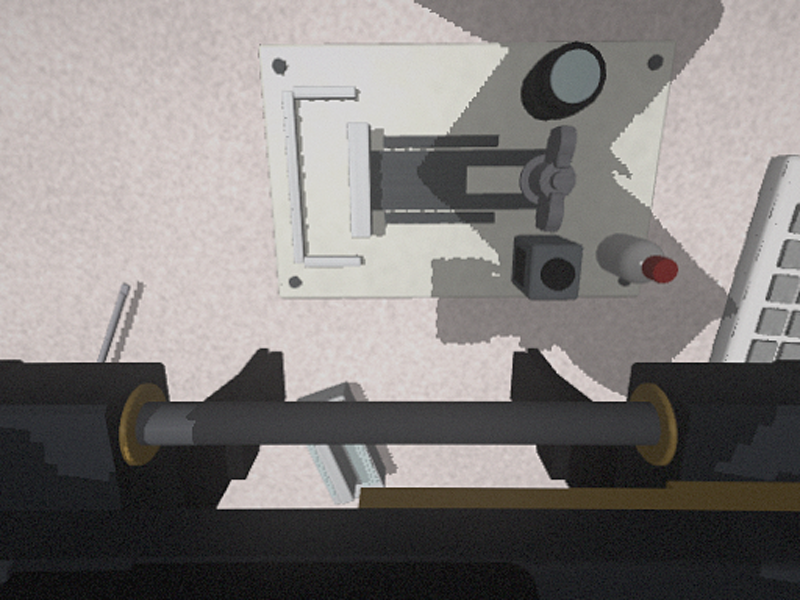

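The whole stand shows: lip inner edge about (294,100)-(304,256), jaw front edge (348,125)-(354,237), stud top (565,181), wing tips (566,128) and (551,230).

```bash
cat >> h.py <<'E'
def ld(n):
    d=np.load(n); return {"position":d["p"],"tcp_rot":d["R"]},d["im"]
E
python3 - <<'E'
from h import *
s,im=ld('w2.npz'); k=1.5625
def w(p,z): return onz("wrist",np.array(p,float)/k,z,s)
S=w([[279,66],[655,62],[295,282]],.015); print("screws",S.round(4).tolist(),np.degrees(np.arctan2(*(S[1]-S[0])[[1,0]])))
C=w([[258,45],[674,40],[283,297]],.015); print("corn",C.round(4).tolist(),np.degrees(np.arctan2(*(C[1]-C[0])[[1,0]])),np.linalg.norm(C[1]-C[0]),np.linalg.norm(C[2]-C[0]))
L=w([[294,100],[304,256]],.023); print("lip",L.round(4).tolist(),np.degrees(np.arctan2(*(L[0]-L[1])[[1,0]]))-90,np.linalg.norm(L[0]-L[1]))
J=w([[348,125],[354,237]],.041); print("jaw",J.round(4).tolist(),np.linalg.norm(J[0]-J[1]))
N=w([[565,181]],.065); W=w([[566,128],[551,230]],.063); print("stud",N.round(4).tolist(),"wings",W.round(4).tolist(),np.linalg.norm(W[0]-W[1]),np.degrees(np.arctan2(*(W[0]-W[1])[[1,0]])))
a=np.radians(9.8); ux=np.array([np.cos(a),np.sin(a),0]);uy=np.array([-ux[1],ux[0],0])
for n,P in(("lip",L),("jaw",J),("stud",N),("corn",C),("W",W)): print(n,(P@ux).round(4),(P@uy).round(4))
E
```

```text
screws [[0.4135, -0.0194, 0.015], [0.6805, 0.0284, 0.015], [0.4422, -0.1775, 0.015]] 10.145344448178811
corn [[0.3975, -0.0085, 0.015], [0.689, 0.0439, 0.015], [0.4338, -0.192, 0.015]] 10.198070687014484 0.2962093876556873 0.18703898469263447
lip [[0.4284, -0.0408, 0.023], [0.4484, -0.153, 0.023]] 10.100019420655045 0.11398613645475428
jaw [[0.4713, -0.052, 0.041], [0.4866, -0.1286, 0.041]] 0.07806650747992705
stud [[0.6222, -0.064, 0.065]] wings [[0.6144, -0.0315, 0.063], [0.6222, -0.0973, 0.063]] 0.06626016669062544 96.7653308156194
lip [0.4152 0.4158] [-0.1131 -0.2271]
jaw [0.4555 0.4576] [-0.1315 -0.2095]
stud [0.6022] [-0.1689]
corn [0.3902 0.6864 0.3948] [-0.0761 -0.074  -0.263 ]
W [0.6001 0.5966] [-0.1356 -0.2018]
```

```bash
python3 -m inch '[{"gripper":100,"dx":-45,"dy":-5,"dz":0,"turn":-0.1},{"gripper":100,"dx":-90,"dy":-10,"dz":0,"turn":-0.2},{"gripper":100,"dx":-135,"dy":-14,"dz":0,"turn":-0.3},{"gripper":100,"dx":-180,"dy":-18,"dz":0,"turn":-0.3},{"gripper":100,"dx":-220,"dy":-22,"dz":0,"turn":-0.3},{"gripper":100,"dx":-240,"dy":-24,"dz":0,"turn":-0.3},{"gripper":100,"dx":-240,"dy":-24,"dz":0,"turn":-0.3},{"gripper":100,"dx":-240,"dy":-24,"dz":0,"turn":-0.3},{"gripper":100,"dx":-240,"dy":-24,"dz":0,"turn":-0.3}]'
python3 - <<'E'
from h import *
s=read_state(); im=capture("wrist")
print(s["position"],s["tcp_rot"].tolist(),np.abs(s["qvel"]).max(),s["time_s"])
np.savez('w3.npz',im=im,p=s["position"],R=s["tcp_rot"]); save('w3',cv2.resize(im,(800,600),interpolation=cv2.INTER_CUBIC))
for q in("carrier_center","flask"): print(q,[(round(r["score"],2),np.round(r["extent"],1).tolist()) for r in recognise("wrist",q)[:2]])
# stand fit
from scipy.optimize import least_squares
s2,_=ld('w2.npz'); k=1.5625
px=np.array([[294,100],[304,256],[348,125],[354,237],[565,181],[258,45],[674,40],[283,297]])/k
M=np.array([[-25,58,8],[-25,-58,8],[15,40,26],[15,-40,26],[160,0,50],[np.nan]*3,[np.nan]*3,[np.nan]*3])/1e3
def f(v):
    c,sn=np.cos(v[2]),np.sin(v[2]); m=M[:5]; P=np.c_[v[0]+c*m[:,0]-sn*m[:,1],v[1]+sn*m[:,0]+c*m[:,1],.015+m[:,2]+v[3]]
    return (proj("wrist",P,s2)-px[:5]).ravel()
r=least_squares(f,[.46,-.09,.17,0]); print(r.x,r.fun.round(2))
r=least_squares(lambda v:f([*v,0]),[.46,-.09,.17]); print(r.x,r.fun.round(2))
E
```

```text
time_s: 4.9
position: [0.5405, -0.39, 0.2334]
tcp_rot: [[-0.454, 0.891, -0.001], [0.891, 0.454, 0.002], [0.002, -0.0, -1.0]]
force: [-0.2, -0.1, -0.3]
opening: 1.0
[ 0.54049276 -0.38997271  0.23344609] [[-0.45427841745911973, 0.8908593611557747, -0.0008473912691760886], [0.890858093932359, 0.4542792021704877, 0.0015043106559366188], [0.001725081459615063, -7.152950672731668e-05, -0.9999985094876329]] 0.3124012270152978 4.9
carrier_center [(0.76, [252.3, 102.1, 50.7, 90.0])]
flask [(0.76, [324.6, 224.8, 59.9, 68.7])]
[ 4.63935418e-01 -9.29974695e-02  1.80534466e-01  2.67874572e-04] [ 0.42 -0.49  0.89  1.26  0.32 -1.22 -0.76  0.67 -0.76 -0.03]
[ 0.4639265  -0.09299794  0.18055927] [ 0.46 -0.46  0.93  1.22  0.34 -1.2  -0.75  0.64 -0.86 -0.04]
```

View pics/w3.png

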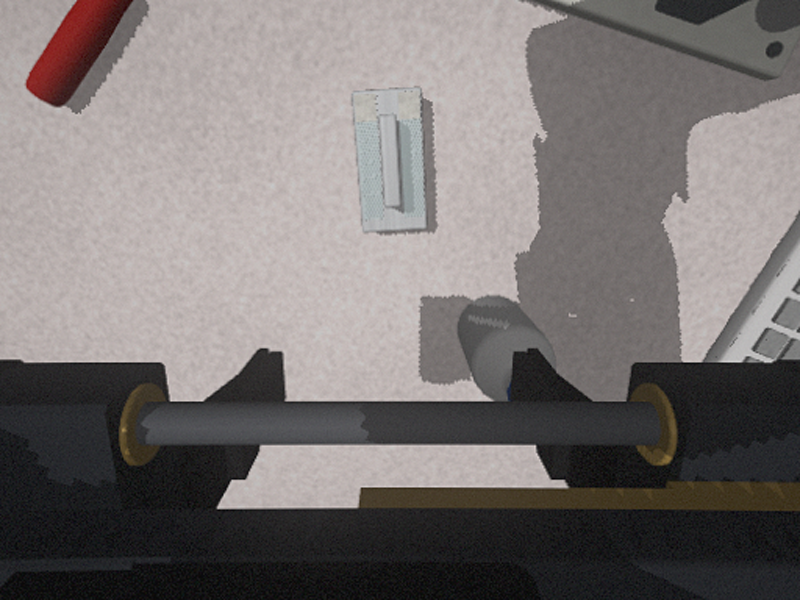

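The carrier block top is (353,92)-(420,87)-(426,229)-(365,233) and its rib spans (379,114)-(402,207). The flask at (495,330) is clear of the hand's path.

Run:
```python
from h import *
from scipy.optimize import least_squares
s,im=ld('w3.npz'); k=1.5625
px=np.array([[353,92],[420,87],[426,229],[365,233],[379,114],[394,114],[402,207],[387,209]])/k
M=np.array([[-25,50,30],[25,50,30],[25,-50,30],[-25,-50,30],[-6,30,60],[6,30,60],[6,-30,60],[-6,-30,60]])/1e3
def f(v):
    c,sn=np.cos(v[2]),np.sin(v[2]); m=M; P=np.c_[v[0]+c*m[:,0]-sn*m[:,1],v[1]+sn*m[:,0]+c*m[:,1],m[:,2]]
    return (proj("wrist",P,s)-px).ravel()
r=least_squares(f,[.5,-.31,.45]); print(r.x,r.fun.round(1))
R=s["tcp_rot"]; p=np.array(s["position"]); ty=np.arctan2(R[1,1],R[0,1]); print("turn",ty-r.x[2])
d=np.array([*r.x[:2],.045])-p; print("tool shift mm",(d@R*1e3).round(1))
b=np.array([.4639,-.0930]);a=.1806
print(onz("wrist",np.array([[505,340]])/k,.07,s), "jar", onz("top",[[124.4,191.9]],.05))
```

```text
[ 0.50055967 -0.32023788  0.54059554] [-1.5 -0.2  0.9 -0.4  1.5 -0.1 -1.   0.3 -0.6  0.8  1.5 -0.   0.3  0.1
 -1.2 -0.4]
turn -0.06903259278067037
tool shift mm [ 79.9  -3.9 188.6]
[[ 0.63067797 -0.39287523  0.07      ]] jar [[0.61284937 0.35744158 0.05      ]]
```

```bash
python3 -m inch '[{"gripper":100,"dx":40,"dy":-2,"dz":0,"turn":-0.07},{"gripper":100,"dx":80,"dy":-4,"dz":20,"turn":-0.07},{"gripper":100,"dx":80,"dy":-4,"dz":60,"turn":-0.07},{"gripper":100,"dx":80,"dy":-4,"dz":100,"turn":-0.07},{"gripper":100,"dx":80,"dy":-4,"dz":140,"turn":-0.07},{"gripper":100,"dx":80,"dy":-4,"dz":165,"turn":-0.07},{"gripper":100,"dx":80,"dy":-4,"dz":180,"turn":-0.07},{"gripper":100,"dx":80,"dy":-4,"dz":188,"turn":-0.07},{"gripper":100,"dx":80,"dy":-4,"dz":188,"turn":-0.07},{"gripper":50,"dx":80,"dy":-4,"dz":188,"turn":-0.07},{"gripper":20,"dx":80,"dy":-4,"dz":188,"turn":-0.07},{"gripper":0,"dx":80,"dy":-4,"dz":188,"turn":-0.07}]'
python3 -m inch '[{"gripper":0,"dx":0,"dy":0,"dz":0,"turn":0},{"gripper":0,"dx":0,"dy":0,"dz":0,"turn":0},{"gripper":0,"dx":0,"dy":0,"dz":0,"turn":0},{"gripper":0,"dx":0,"dy":0,"dz":0,"turn":0},{"gripper":0,"dx":0,"dy":0,"dz":0,"turn":0},{"gripper":0,"dx":0,"dy":0,"dz":0,"turn":0}]'
```

```text
time_s: 6.25
position: [0.5014, -0.3232, 0.0468]
tcp_rot: [[-0.514, 0.858, 0.002], [0.858, 0.514, -0.002], [-0.002, 0.001, -1.0]]
force: [0.9, 0.2, -0.3]
opening: 0.812
time_s: 6.85
position: [0.5007, -0.3226, 0.0455]
tcp_rot: [[-0.514, 0.858, -0.0], [0.858, 0.514, 0.0], [0.0, -0.0, -1.0]]
force: [0.5, 0.7, -0.3]
opening: 0.262
```

```bash
python3 -m inch '[{"gripper":0,"dx":0,"dy":0,"dz":0,"turn":0},{"gripper":0,"dx":0,"dy":0,"dz":0,"turn":0},{"gripper":0,"dx":0,"dy":0,"dz":0,"turn":0},{"gripper":0,"dx":0,"dy":0,"dz":0,"turn":0},{"gripper":0,"dx":0,"dy":0,"dz":-20,"turn":0},{"gripper":0,"dx":0,"dy":0,"dz":-50,"turn":0},{"gripper":0,"dx":0,"dy":0,"dz":-90,"turn":0},{"gripper":0,"dx":0,"dy":0,"dz":-120,"turn":0},{"gripper":0,"dx":0,"dy":0,"dz":-120,"turn":0},{"gripper":0,"dx":0,"dy":0,"dz":-120,"turn":0}]'
python3 - <<'E'
from h import *
s=read_state(); im=capture("wrist"); print(s["position"],s["force"])
np.savez('w4.npz',im=im,p=s["position"],R=s["tcp_rot"]); save('w4',cv2.resize(im,(800,600),interpolation=cv2.INTER_CUBIC))
R=s["tcp_rot"]; p=np.array(s["position"]); a=.1806; u=np.array([np.cos(a),np.sin(a)])
t=np.array([.4639,-.093])-.030*u
print("shift",np.array([*(t-p[:2]),0])@R*1e3,"turn",np.arctan2(R[1,1],R[0,1])-a)
E
```

```text
time_s: 7.85
position: [0.5004, -0.3222, 0.1652]
tcp_rot: [[-0.514, 0.858, -0.0], [0.858, 0.514, 0.0], [0.0, -0.0, -1.0]]
force: [0.4, 0.8, -4.0]
opening: 0.136
[ 0.50040134 -0.32216953  0.16520072] [ 0.44097418  0.83551405 -3.95134175]
shift [2.25878830e+02 5.84330610e+01 1.09085011e-01] turn 0.35939783236230627
```

View pics/w4.png

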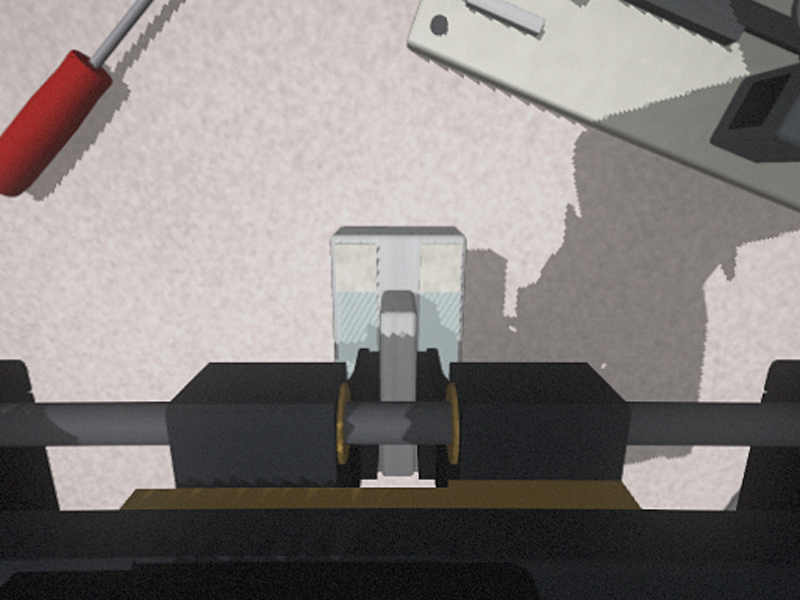

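Carrier is held squarely: rib between the pads, block front edge level at row 241, force about 3 N. Next, the offset of its centre from the TCP.

```bash
python3 - <<'E'
from h import *
s,im=ld('w4.npz'); p=np.array(s["position"]);R=s["tcp_rot"]
P=onz("wrist",np.array([[332,241],[466,241]])/1.5625,p[2]-.0155,s); print(((P-p)@R*1e3).round(1))
P=onz("wrist",np.array([[381,311],[417,311]])/1.5625,p[2]+.0145,s); print(((P-p)@R*1e3).round(1))
E
python3 -m inch '[{"gripper":0,"dx":46,"dy":12,"dz":0,"turn":0.08},{"gripper":0,"dx":92,"dy":24,"dz":0,"turn":0.16},{"gripper":0,"dx":138,"dy":36,"dz":0,"turn":0.24},{"gripper":0,"dx":184,"dy":48,"dz":0,"turn":0.32},{"gripper":0,"dx":226,"dy":58,"dz":0,"turn":0.36},{"gripper":0,"dx":226,"dy":58,"dz":0,"turn":0.36},{"gripper":0,"dx":226,"dy":58,"dz":0,"turn":0.36},{"gripper":0,"dx":226,"dy":58,"dz":0,"turn":0.36}]'
```

```text
[[ 50.4 -23.2  15.5]
 [ 50.4  25.5  15.5]]
[[ 33.   -4.6 -14.5]
 [ 33.    6.7 -14.5]]
time_s: 8.7
position: [0.4348, -0.0996, 0.1648]
tcp_rot: [[-0.179, 0.984, -0.0], [0.984, 0.179, -0.0], [0.0, -0.0, -1.0]]
force: [0.8, -0.3, -2.7]
opening: 0.134
```

```bash
python3 -m inch '[{"gripper":0,"dx":0,"dy":0,"dz":25,"turn":0},{"gripper":0,"dx":0,"dy":0,"dz":50,"turn":0},{"gripper":0,"dx":0,"dy":0,"dz":70,"turn":0},{"gripper":0,"dx":0,"dy":0,"dz":85,"turn":0},{"gripper":0,"dx":0,"dy":0,"dz":92,"turn":0},{"gripper":0,"dx":0,"dy":0,"dz":92,"turn":0},{"gripper":0,"dx":0,"dy":0,"dz":92,"turn":0},{"gripper":0,"dx":0,"dy":0,"dz":92,"turn":0}]'
python3 - <<'E'
from h import *
s=read_state(); im=capture("wrist"); 
np.savez('w5.npz',im=im,p=s["position"],R=s["tcp_rot"]); save('w5',cv2.resize(im,(800,600),interpolation=cv2.INTER_CUBIC))
R=s["tcp_rot"]; p=np.array(s["position"]); a=.1806; u=np.array([np.cos(a),np.sin(a)]);v=np.array([-u[1],u[0]]);d=p[:2]-[.4639,-.093]
print(p,"in bed",d@u,d@v,s["force"],"yaw err",np.arctan2(R[1,1],R[0,1])-a)
E
```

```text
time_s: 9.5
position: [0.4349, -0.0995, 0.0741]
tcp_rot: [[-0.179, 0.984, 0.002], [0.984, 0.179, -0.001], [-0.001, 0.001, -1.0]]
force: [0.4, -0.9, -3.9]
opening: 0.132
[ 0.43494564 -0.09947379  0.07414901] in bed -0.0296462732880407 -0.001167726722515429 [ 0.4228638  -0.88301139 -3.94556134] yaw err -0.0009488429666238141
```

View pics/w5.png

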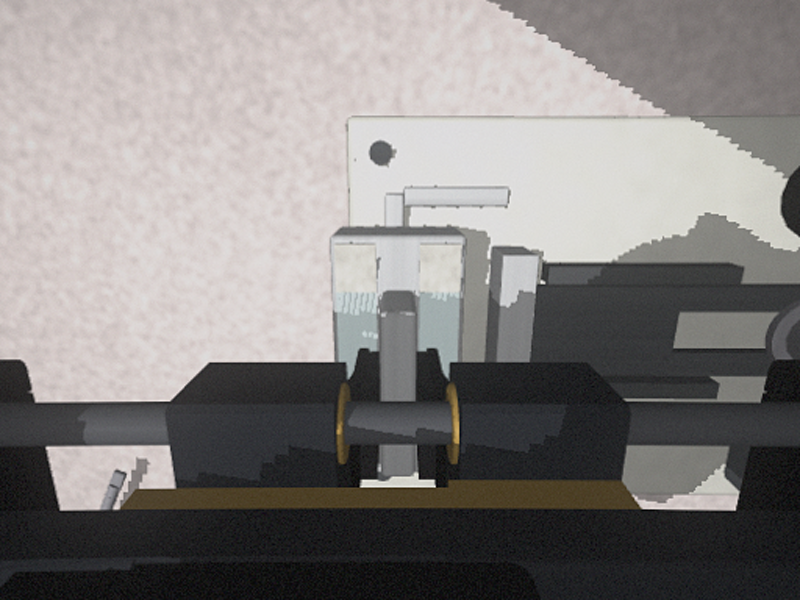

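The carrier stands over the lip, parallel to the jaw, whose front edge starts at (490,248). The left rail's inner edge is at row 206. Checking the offsets from this close view.

Run:
```python
from h import *
s,im=ld('w5.npz'); p=np.array(s["position"]);R=s["tcp_rot"]
for n,q,z in(("jaw(15,40)",[[490,248],[490,360]],.041),("rail(.,58)",[[405,206],[508,206]],.023),("lip inner(-25)",[[404,195],[404,222]],.023),("plate corner",[[349,117]],.015)):
    P=onz("wrist",np.array(q)/1.5625,z,s); print(n,((P-p)@R*1e3).round(1).tolist())
```

```text
jaw(15,40) [[45.1, 37.9, 33.2], [-3.7, 40.7, 33.2]]
rail(.,58) [[60.5, 3.9, 51.1], [60.4, 48.3, 51.2]]
lip inner(-25) [[65.1, 3.4, 51.1], [53.6, 3.5, 51.1]]
plate corner [[96.9, -20.0, 59.0]]
```

```bash
python3 -m inch '[{"gripper":0,"dx":1,"dy":8,"dz":0,"turn":0},{"gripper":0,"dx":1,"dy":14,"dz":0,"turn":0},{"gripper":0,"dx":1,"dy":19,"dz":0,"turn":0},{"gripper":0,"dx":1,"dy":24,"dz":0,"turn":0},{"gripper":0,"dx":1,"dy":28,"dz":0,"turn":0},{"gripper":0,"dx":1,"dy":32,"dz":0,"turn":0},{"gripper":0,"dx":1,"dy":32,"dz":0,"turn":0},{"gripper":0,"dx":1,"dy":32,"dz":0,"turn":0},{"gripper":0,"dx":1,"dy":32,"dz":0,"turn":0}]'
```

```text
time_s: 10.45
position: [0.4622, -0.0918, 0.0732]
tcp_rot: [[-0.181, 0.983, -0.008], [0.984, 0.181, 0.001], [0.003, -0.008, -1.0]]
force: [-6.6, -5.0, -1.1]
opening: 0.135
```

```bash
python3 -m inch '[{"gripper":0,"dx":0,"dy":4,"dz":0,"turn":0},{"gripper":0,"dx":0,"dy":4,"dz":0,"turn":0},{"gripper":0,"dx":0,"dy":4,"dz":0,"turn":0},{"gripper":0,"dx":0,"dy":4,"dz":4,"turn":0},{"gripper":0,"dx":0,"dy":4,"dz":8,"turn":0},{"gripper":0,"dx":0,"dy":4,"dz":8,"turn":0},{"gripper":0,"dx":0,"dy":4,"dz":8,"turn":0}]'
```

```text
time_s: 11.15
position: [0.4645, -0.09, 0.0647]
tcp_rot: [[-0.18, 0.984, -0.012], [0.984, 0.181, 0.003], [0.005, -0.011, -1.0]]
force: [-8.2, -3.0, -2.5]
opening: 0.134
```

```bash
python3 -m inch '[{"gripper":0,"dx":0,"dy":0,"dz":2,"turn":0},{"gripper":0,"dx":0,"dy":0,"dz":4,"turn":0},{"gripper":0,"dx":0,"dy":0,"dz":5,"turn":0},{"gripper":0,"dx":0,"dy":0,"dz":5,"turn":0},{"gripper":0,"dx":0,"dy":0,"dz":5,"turn":0}]'
```

```text
time_s: 11.65
position: [0.4646, -0.0898, 0.0606]
tcp_rot: [[-0.18, 0.984, -0.011], [0.984, 0.18, 0.003], [0.005, -0.01, -1.0]]
force: [-8.7, -1.6, 5.9]
opening: 0.137
```

Underside is on the bed: z is as predicted and the push is up to about 6 N. Releasing and looking.

```bash
python3 -m inch '[{"gripper":25,"dx":0,"dy":0,"dz":0,"turn":0},{"gripper":40,"dx":0,"dy":0,"dz":0,"turn":0},{"gripper":50,"dx":0,"dy":0,"dz":0,"turn":0},{"gripper":50,"dx":0,"dy":0,"dz":0,"turn":0},{"gripper":50,"dx":0,"dy":0,"dz":0,"turn":0},{"gripper":50,"dx":0,"dy":0,"dz":-20,"turn":0},{"gripper":50,"dx":-10,"dy":0,"dz":-60,"turn":0},{"gripper":50,"dx":-30,"dy":0,"dz":-90,"turn":0},{"gripper":50,"dx":-60,"dy":0,"dz":-100,"turn":0},{"gripper":50,"dx":-80,"dy":20,"dz":-100,"turn":0},{"gripper":50,"dx":-80,"dy":40,"dz":-100,"turn":0},{"gripper":50,"dx":-80,"dy":40,"dz":-100,"turn":0}]'
python3 - <<'E'
from h import *
for i in range(4): s=read_state(); im=capture("wrist"); 
print(s["position"],s["opening"],s["time_s"],np.abs(s["qvel"]).max())
np.savez('w6.npz',im=im,p=s["position"],R=s["tcp_rot"]); save('w6',cv2.resize(im,(800,600),interpolation=cv2.INTER_CUBIC))
E
```

```text
time_s: 12.85
position: [0.5264, -0.1644, 0.1613]
tcp_rot: [[-0.179, 0.984, 0.005], [0.984, 0.179, -0.002], [-0.003, 0.004, -1.0]]
force: [0.1, -0.2, 0.3]
opening: 0.503
[ 0.52222148 -0.16244953  0.16022954] 0.5053617228215969 13.0 1.0156735812867987
```

View pics/w6.png

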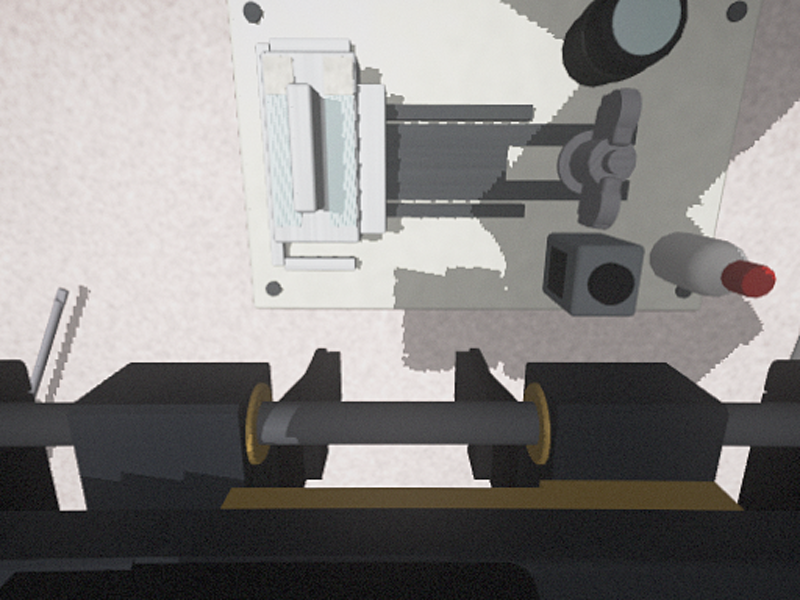

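Carrier sits flat behind the lip with the jaw pressed back to about (360-385). The nut stud top is at (622,160), wing tips (627,92) and (600,225). Working out the carrier's pose and the nut shift.

Run:
```python
from h import *
from scipy.optimize import least_squares
s,im=ld('w6.npz'); k=1.5625
a=.1806; u=np.array([np.cos(a),np.sin(a)]);v=np.array([-u[1],u[0]])
def bed(P): d=P[:,:2]-[.4639,-.093]; return (np.c_[d@u,d@v]*1e3).round(1).tolist()
w=lambda q,z:onz("wrist",np.array(q)/k,z,s)
print("block",bed(w([[264,55],[356,52],[358,240],[277,242]],.045)))
print("rib",bed(w([[290,84],[308,84],[316,210],[300,212]],.075)))
print("rails",bed(w([[352,51],[355,258]],.023)),"screws",bed(w([[252,12],[737,11],[274,288]],.015)))
print("jaw",bed(w([[362,85],[384,85],[362,233],[386,233]],.041)))
N=w([[622,160]],.065);W=w([[627,92],[600,225]],.063); print("stud",N,bed(N),"W",bed(W),W.mean(0),"ang",np.degrees(np.arctan2(*(W[0]-W[1])[[1,0]])))
s=read_state();p=s["position"];R=s["tcp_rot"]; print(s["joint_positions"],p)
n=np.array([.4639,-.093])+.16*u; print("nut model",n, "shift",np.array([*(n-p[:2]),0])@R*1e3,"tooly",np.degrees(np.arctan2(R[1,1],R[0,1])))
```

```text
block [[-24.0, 53.7], [23.9, 55.3], [22.5, -42.3], [-24.5, -43.5]]
rib [[-5.0, 35.2], [3.4, 35.2], [4.2, -22.8], [-3.9, -23.8]]
rails [[19.8, 60.6], [18.4, -57.0]] screws [[-36.6, 81.7], [235.1, 80.9], [-36.6, -78.7]]
jaw [[26.3, 40.4], [38.2, 40.4], [24.6, -38.8], [38.7, -38.8]]
stud [[ 0.62082013 -0.06312387  0.065     ]] [[159.7, 1.2]] W [[158.6, 33.2], [153.6, -31.8]] [ 0.61733158 -0.06429521  0.063     ] ang 95.91814399856057
[-2.89863919e+01  3.00192286e+01  9.74052476e+01 -1.28337133e-02
  5.26902662e+01 -3.93229518e+01] [ 0.52202094 -0.16236325  0.16020772]
nut model [ 0.62129778 -0.06426082] shift [ 7.86814399e+01  1.15278776e+02 -1.02562759e-01] tooly 10.344402894626887
```

Carrier is at x ≈ -0.5 mm and y ≈ +5 mm with the jaw at about 10 mm, all within bounds. Next, the nut: wings are at about 96° world, so nut ≈ 0.52.

```bash
python3 -m inch '[{"gripper":45,"dx":27,"dy":38,"dz":0,"turn":0.07},{"gripper":45,"dx":54,"dy":76,"dz":0,"turn":0.07},{"gripper":45,"dx":79,"dy":115,"dz":0,"turn":0.07},{"gripper":45,"dx":79,"dy":115,"dz":0,"turn":0.07},{"gripper":45,"dx":79,"dy":115,"dz":30,"turn":0.07},{"gripper":45,"dx":79,"dy":115,"dz":60,"turn":0.07},{"gripper":45,"dx":79,"dy":115,"dz":60,"turn":0.07},{"gripper":45,"dx":79,"dy":115,"dz":60,"turn":0.07}]'
python3 - <<'E'
from h import *
s=read_state(); im=capture("wrist"); print(s["position"],s["joint_positions"][5],s["force"])
np.savez('w7.npz',im=im,p=s["position"],R=s["tcp_rot"]); save('w7',cv2.resize(im,(800,600),interpolation=cv2.INTER_CUBIC))
E
```

```text
time_s: 13.85
position: [0.621, -0.0649, 0.1003]
tcp_rot: [[-0.109, 0.994, -0.002], [0.994, 0.109, 0.001], [0.001, -0.002, -1.0]]
force: [0.1, -0.0, 0.6]
opening: 0.446
[ 0.62099192 -0.0649176   0.1002956 ] -22.48213568105554 [ 0.08020369 -0.04273511  0.63997268]
```

View pics/w7.png

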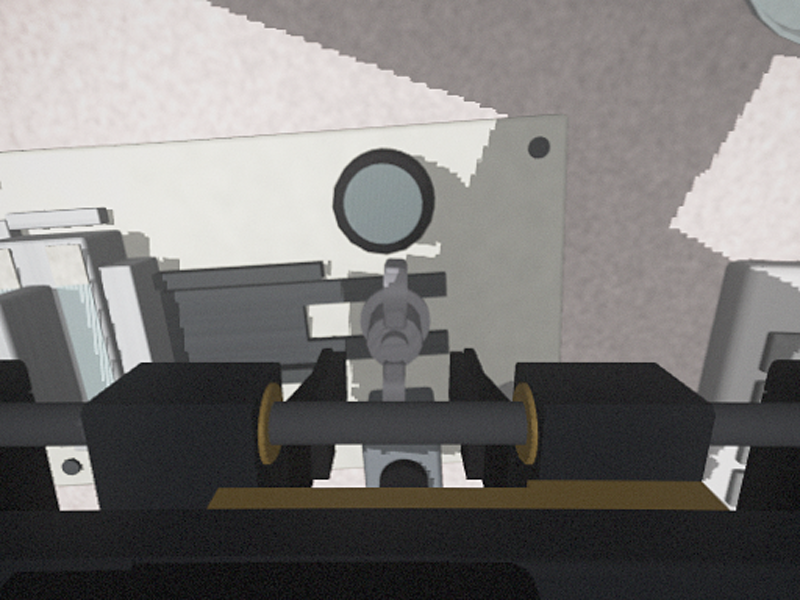

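Nut wings are upright in the picture, centred between the fingers at column 395. Descending and gripping.

```bash
python3 -m inch '[{"gripper":45,"dx":1,"dy":0,"dz":20,"turn":0},{"gripper":45,"dx":1,"dy":0,"dz":35,"turn":0},{"gripper":45,"dx":1,"dy":0,"dz":47,"turn":0},{"gripper":45,"dx":1,"dy":0,"dz":47,"turn":0},{"gripper":45,"dx":1,"dy":0,"dz":47,"turn":0},{"gripper":0,"dx":1,"dy":0,"dz":47,"turn":0},{"gripper":0,"dx":1,"dy":0,"dz":47,"turn":0},{"gripper":0,"dx":1,"dy":0,"dz":47,"turn":0},{"gripper":0,"dx":1,"dy":0,"dz":47,"turn":0},{"gripper":0,"dx":1,"dy":0,"dz":47,"turn":0},{"gripper":0,"dx":1,"dy":0,"dz":47,"turn":0},{"gripper":0,"dx":1,"dy":0,"dz":47,"turn":0}]'
python3 -m inch '[{"gripper":0,"dx":0,"dy":0,"dz":0,"turn":0},{"gripper":0,"dx":0,"dy":0,"dz":0,"turn":0},{"gripper":0,"dx":0,"dy":0,"dz":0,"turn":0}]'
```

```text
time_s: 15.1
position: [0.6191, -0.0642, 0.054]
tcp_rot: [[-0.111, 0.994, -0.007], [0.994, 0.111, -0.001], [0.0, -0.007, -1.0]]
force: [-5.5, -3.1, 5.0]
opening: 0.288
time_s: 15.4
position: [0.6191, -0.0642, 0.054]
tcp_rot: [[-0.111, 0.994, -0.006], [0.994, 0.111, -0.001], [0.0, -0.007, -1.0]]
force: [-6.0, -3.2, 5.0]
opening: 0.288
```

The opening of 25 mm means the pads hold the hub. That should still turn the nut, by friction and then by the pad edges on the wings. I'll turn a stroke and verify.

```bash
python3 -m inch '[{"gripper":0,"dx":0,"dy":-1,"dz":0,"turn":0.1},{"gripper":0,"dx":0,"dy":-1,"dz":0,"turn":0.2},{"gripper":0,"dx":0,"dy":-1,"dz":0,"turn":0.3},{"gripper":0,"dx":0,"dy":-1,"dz":0,"turn":0.4},{"gripper":0,"dx":0,"dy":-1,"dz":0,"turn":0.5},{"gripper":0,"dx":0,"dy":-1,"dz":0,"turn":0.6}]'; python3 -c "
from rig import *
s=read_state();print(s['moment'],s['joint_positions'][5])"
python3 -m inch '[{"gripper":0,"dx":0,"dy":0,"dz":0,"turn":0.1},{"gripper":0,"dx":0,"dy":0,"dz":0,"turn":0.2},{"gripper":0,"dx":0,"dy":0,"dz":0,"turn":0.3},{"gripper":0,"dx":0,"dy":0,"dz":0,"turn":0.4},{"gripper":0,"dx":0,"dy":0,"dz":0,"turn":0.5},{"gripper":0,"dx":0,"dy":0,"dz":0,"turn":0.5}]'
python3 - <<'E'
from h import *
s=read_state(); im=capture("wrist"); print(s["position"],s["joint_positions"][5],s["force"],s["moment"])
np.savez('w8.npz',im=im,p=s["position"],R=s["tcp_rot"]); save('w8',cv2.resize(im,(800,600),interpolation=cv2.INTER_CUBIC))
E
```

```text
time_s: 16.0
position: [0.619, -0.0642, 0.054]
tcp_rot: [[0.473, 0.881, -0.005], [0.881, -0.473, -0.0], [-0.003, -0.004, -1.0]]
force: [-2.8, -2.0, 3.5]
opening: 0.287
[-0.316682    0.99884127  0.11920562] 12.173087395193027
time_s: 16.6
position: [0.6189, -0.0641, 0.054]
tcp_rot: [[0.836, 0.548, -0.005], [0.548, -0.836, -0.0], [-0.004, -0.003, -1.0]]
force: [-4.7, -2.3, 4.4]
opening: 0.291
[ 0.61890657 -0.06411499  0.05401787] 40.685295674337794 [-4.66956128 -2.304691    4.38685637] [-0.38392012  1.06521135 -0.09397816]
```

View pics/w8.png

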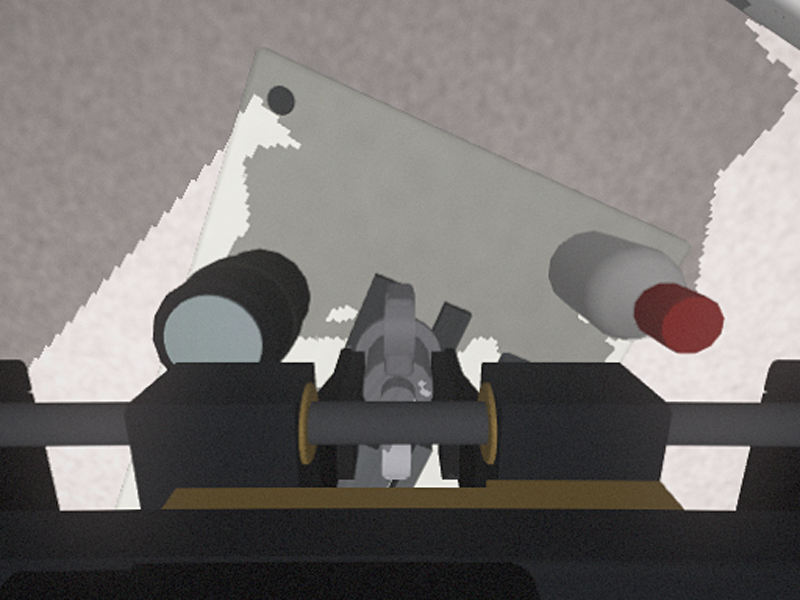

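The nut turned with the hand: wings are still upright in the picture between the pads. It should be at about 1.62 rad. Releasing, lifting and turning back half a turn.

```bash
python3 -m inch '[{"gripper":45,"dx":0,"dy":0,"dz":0,"turn":0.5},{"gripper":45,"dx":0,"dy":0,"dz":0,"turn":0.5},{"gripper":45,"dx":0,"dy":0,"dz":0,"turn":0.5},{"gripper":45,"dx":0,"dy":0,"dz":0,"turn":0.5},{"gripper":45,"dx":0,"dy":0,"dz":-20,"turn":0.5},{"gripper":45,"dx":0,"dy":0,"dz":-50,"turn":0.5},{"gripper":45,"dx":0,"dy":0,"dz":-50,"turn":0.5},{"gripper":45,"dx":0,"dy":0,"dz":-50,"turn":0.36},{"gripper":45,"dx":0,"dy":0,"dz":-50,"turn":0.22},{"gripper":45,"dx":0,"dy":0,"dz":-50,"turn":0.08},{"gripper":45,"dx":0,"dy":0,"dz":-50,"turn":-0.06},{"gripper":45,"dx":0,"dy":0,"dz":-50,"turn":-0.2}]'
python3 -m inch '[{"gripper":45,"dx":0,"dy":0,"dz":0,"turn":-0.14},{"gripper":45,"dx":0,"dy":0,"dz":0,"turn":-0.28},{"gripper":45,"dx":0,"dy":0,"dz":0,"turn":-0.42},{"gripper":45,"dx":0,"dy":0,"dz":0,"turn":-0.56},{"gripper":45,"dx":0,"dy":0,"dz":0,"turn":-0.7}]'
python3 - <<'E'
from h import *
s=read_state(); R=s["tcp_rot"]; print(s["position"],s["joint_positions"][5],s["force"],np.degrees(np.arctan2(R[1,1],R[0,1])),s["opening"],s["time_s"])
E
```

```text
time_s: 17.85
position: [0.6212, -0.0638, 0.1033]
tcp_rot: [[0.706, 0.708, 0.0], [0.708, -0.706, 0.0], [0.0, 0.0, -1.0]]
force: [0.1, 0.5, 1.1]
opening: 0.451
time_s: 18.35
position: [0.6212, -0.0638, 0.1033]
tcp_rot: [[0.084, 0.996, 0.0], [0.996, -0.084, 0.0], [0.0, 0.0, -1.0]]
force: [-0.4, -1.1, -1.4]
opening: 0.45
[ 0.62117814 -0.06377799  0.10325255] -11.30403032142839 [-0.38353722 -1.06630255 -1.3737011 ] -4.811171729644417 0.45020062894124 18.35
```

I mistyped that move: the +0.5 turn was applied again while releasing, so the nut may have gone further. Looking at it again.

Run:
```python
from h import *
s=read_state(); im=capture("wrist")
np.savez('w9.npz',im=im,p=s["position"],R=s["tcp_rot"]); save('w9',cv2.resize(im,(800,600),interpolation=cv2.INTER_CUBIC))
```

```text
(no output)
```

View pics/w9.png

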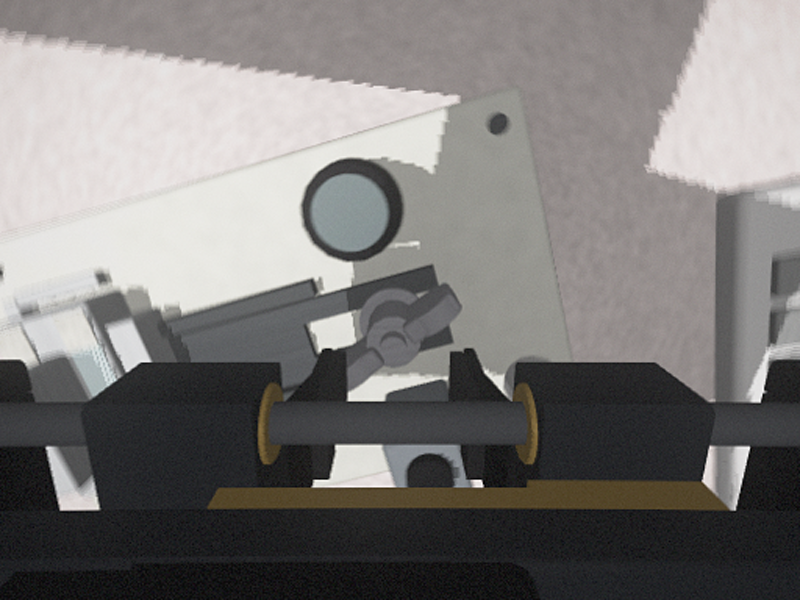

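Run:
```python
from h import *
s,im=ld('w9.npz'); k=1.5625
P=onz("wrist",np.array([[450,300],[393,345],[352,385]])/k,.063,s); print(P)
for a,b in((0,1),(1,2),(0,2)): print(np.degrees(np.arctan2(*(P[a]-P[b])[[1,0]])))
```

```text
[[ 0.6462165  -0.04434163  0.063     ]
 [ 0.61982998 -0.06300606  0.063     ]
 [ 0.59949421 -0.08085849  0.063     ]]
35.273571381454595
41.27934773462125
38.01020657683401
```

Wings are at about 36° world, so nut ≈ 1.6 and was not dragged further. Turning back the remaining 2.26 rad to face the wings squarely.

```bash
python3 -m inch '[{"gripper":45,"dx":0,"dy":0,"dz":0,"turn":-0.14},{"gripper":45,"dx":0,"dy":0,"dz":0,"turn":-0.28},{"gripper":45,"dx":0,"dy":0,"dz":0,"turn":-0.42},{"gripper":45,"dx":0,"dy":0,"dz":0,"turn":-0.56},{"gripper":45,"dx":0,"dy":0,"dz":0,"turn":-0.7},{"gripper":45,"dx":0,"dy":0,"dz":0,"turn":-0.84},{"gripper":45,"dx":0,"dy":0,"dz":0,"turn":-0.98},{"gripper":45,"dx":0,"dy":0,"dz":0,"turn":-1.12}]'
python3 -m inch '[{"gripper":45,"dx":0,"dy":0,"dz":0,"turn":-0.14},{"gripper":45,"dx":0,"dy":0,"dz":0,"turn":-0.28},{"gripper":45,"dx":0,"dy":0,"dz":0,"turn":-0.42},{"gripper":45,"dx":0,"dy":0,"dz":0,"turn":-0.56},{"gripper":45,"dx":0,"dy":0,"dz":0,"turn":-0.7},{"gripper":45,"dx":0,"dy":0,"dz":0,"turn":-0.84},{"gripper":45,"dx":0,"dy":0,"dz":0,"turn":-0.98},{"gripper":45,"dx":0,"dy":0,"dz":0,"turn":-1.12},{"gripper":45,"dx":0,"dy":0,"dz":0,"turn":-1.14},{"gripper":45,"dx":0,"dy":0,"dz":0,"turn":-1.14}]'
```

```text
time_s: 19.2
position: [0.6212, -0.0638, 0.1033]
tcp_rot: [[-0.859, 0.512, 0.0], [0.512, 0.859, 0.0], [-0.0, 0.0, -1.0]]
force: [0.7, 0.2, -0.0]
opening: 0.446
time_s: 20.2
position: [0.6211, -0.0638, 0.1034]
tcp_rot: [[-0.828, -0.561, 0.0], [-0.561, 0.828, 0.0], [-0.0, 0.0, -1.0]]
force: [0.5, 0.6, -0.8]
opening: 0.448
```

```bash
python3 -m inch '[{"gripper":45,"dx":1,"dy":1,"dz":20,"turn":0},{"gripper":45,"dx":1,"dy":1,"dz":35,"turn":0},{"gripper":45,"dx":1,"dy":1,"dz":49,"turn":0},{"gripper":45,"dx":1,"dy":1,"dz":49,"turn":0},{"gripper":45,"dx":1,"dy":1,"dz":49,"turn":0},{"gripper":0,"dx":1,"dy":1,"dz":49,"turn":0},{"gripper":0,"dx":1,"dy":1,"dz":49,"turn":0},{"gripper":0,"dx":1,"dy":1,"dz":49,"turn":0},{"gripper":0,"dx":1,"dy":1,"dz":49,"turn":0},{"gripper":0,"dx":1,"dy":1,"dz":49,"turn":0},{"gripper":0,"dx":1,"dy":1,"dz":49,"turn":0},{"gripper":0,"dx":1,"dy":1,"dz":49,"turn":0}]'; python3 -c "
from rig import *
s=read_state();print(s['moment'],s['joint_positions'][5])"
```

```text
time_s: 21.4
position: [0.62, -0.0634, 0.0552]
tcp_rot: [[-0.826, -0.564, 0.001], [-0.564, 0.826, 0.0], [-0.001, -0.0, -1.0]]
force: [-0.5, 2.2, 5.9]
opening: 0.289
[ 0.43514437  0.18109279 -0.02940935] -140.45225821480818
```

```bash
python3 -m inch '[{"gripper":0,"dx":0,"dy":0,"dz":0,"turn":0.12},{"gripper":0,"dx":0,"dy":0,"dz":0,"turn":0.24},{"gripper":0,"dx":0,"dy":0,"dz":0,"turn":0.36},{"gripper":0,"dx":0,"dy":0,"dz":0,"turn":0.48},{"gripper":0,"dx":0,"dy":0,"dz":0,"turn":0.6},{"gripper":0,"dx":0,"dy":0,"dz":0,"turn":0.72},{"gripper":0,"dx":0,"dy":0,"dz":0,"turn":0.84},{"gripper":0,"dx":0,"dy":0,"dz":0,"turn":0.96},{"gripper":0,"dx":0,"dy":0,"dz":0,"turn":1.08},{"gripper":0,"dx":0,"dy":0,"dz":0,"turn":1.2},{"gripper":0,"dx":0,"dy":0,"dz":0,"turn":1.32},{"gripper":0,"dx":0,"dy":0,"dz":0,"turn":1.44}]'; python3 -c "
from rig import *
s=read_state();print(s['moment'],s['joint_positions'][5])"
python3 -m inch '[{"gripper":0,"dx":0,"dy":0,"dz":0,"turn":0.1},{"gripper":0,"dx":0,"dy":0,"dz":0,"turn":0.2},{"gripper":0,"dx":0,"dy":0,"dz":0,"turn":0.3},{"gripper":0,"dx":0,"dy":0,"dz":0,"turn":0.38},{"gripper":0,"dx":0,"dy":0,"dz":0,"turn":0.42}]'; python3 -c "
from rig import *
s=read_state();print(s['moment'],s['joint_positions'][5])"
```

```text
time_s: 22.6
position: [0.6198, -0.0649, 0.0552]
tcp_rot: [[-0.664, 0.747, 0.0], [0.747, 0.664, -0.002], [-0.002, -0.001, -1.0]]
force: [-2.7, -2.0, 6.2]
opening: 0.283
[-0.46371185  0.31066158  0.19491841] -57.69793176563885
time_s: 23.1
position: [0.6194, -0.0652, 0.0552]
tcp_rot: [[-0.304, 0.953, -0.001], [0.953, 0.304, -0.003], [-0.002, -0.001, -1.0]]
force: [-2.5, -3.4, 6.9]
opening: 0.288
[-0.53862727  0.47863104  0.12018141] -33.78135354887492
```

```bash
python3 -m inch '[{"gripper":0,"dx":0,"dy":0,"dz":0,"turn":0.05},{"gripper":0,"dx":0,"dy":0,"dz":0,"turn":0.1},{"gripper":0,"dx":0,"dy":0,"dz":0,"turn":0.13}]'; python3 -c "
from rig import *
s=read_state();print(s['moment'],s['joint_positions'][5])"
python3 -m inch '[{"gripper":0,"dx":0,"dy":0,"dz":0,"turn":0.04},{"gripper":0,"dx":0,"dy":0,"dz":0,"turn":0.08},{"gripper":0,"dx":0,"dy":0,"dz":0,"turn":0.12},{"gripper":0,"dx":0,"dy":0,"dz":0,"turn":0.12}]'; python3 -c "
from rig import *
s=read_state();print(s['moment'],s['joint_positions'][5])"
```

```text
time_s: 23.4
position: [0.6193, -0.0654, 0.0552]
tcp_rot: [[-0.181, 0.983, -0.001], [0.983, 0.181, -0.003], [-0.003, -0.002, -1.0]]
force: [-2.2, -4.5, 5.7]
opening: 0.289
[-0.67975711  0.4718146   0.60046988] -26.4491395441173
time_s: 23.8
position: [0.6191, -0.0651, 0.0552]
tcp_rot: [[-0.063, 0.998, -0.001], [0.998, 0.063, -0.003], [-0.003, -0.002, -1.0]]
force: [-3.6, -2.1, 6.1]
opening: 0.284
[-0.51919587  0.64072668  0.363183  ] -19.607780018981924
```

The moment jumped to 0.6 N m at the expected angle and then the pads slipped, so the stop is reached. Releasing, lifting and checking.

```bash
python3 -m inch '[{"gripper":45,"dx":0,"dy":0,"dz":0,"turn":0},{"gripper":45,"dx":0,"dy":0,"dz":0,"turn":0},{"gripper":45,"dx":0,"dy":0,"dz":0,"turn":0},{"gripper":45,"dx":0,"dy":0,"dz":0,"turn":0},{"gripper":45,"dx":0,"dy":0,"dz":-20,"turn":0},{"gripper":45,"dx":0,"dy":0,"dz":-60,"turn":0},{"gripper":45,"dx":0,"dy":0,"dz":-110,"turn":0},{"gripper":45,"dx":-40,"dy":-20,"dz":-150,"turn":0},{"gripper":45,"dx":-80,"dy":-60,"dz":-150,"turn":0},{"gripper":45,"dx":-100,"dy":-100,"dz":-150,"turn":0},{"gripper":45,"dx":-100,"dy":-100,"dz":-150,"turn":0},{"gripper":45,"dx":-100,"dy":-100,"dz":-150,"turn":0}]'
python3 - <<'E'
from h import *
for i in range(4): s=read_state(); im=capture("wrist")
np.savez('w10.npz',im=im,p=s["position"],R=s["tcp_rot"]); save('w10',cv2.resize(im,(800,600),interpolation=cv2.INTER_CUBIC)); print(s["position"],s["force"])
E
```

```text
time_s: 25.0
position: [0.5249, -0.1701, 0.2046]
tcp_rot: [[-0.057, 0.998, -0.0], [0.998, 0.057, 0.0], [0.0, -0.0, -1.0]]
force: [-0.4, -0.1, 0.5]
opening: 0.456
[ 0.52712355 -0.16886623  0.20444019] [0.23641038 0.85412358 0.46920927]
```

View pics/w10.png

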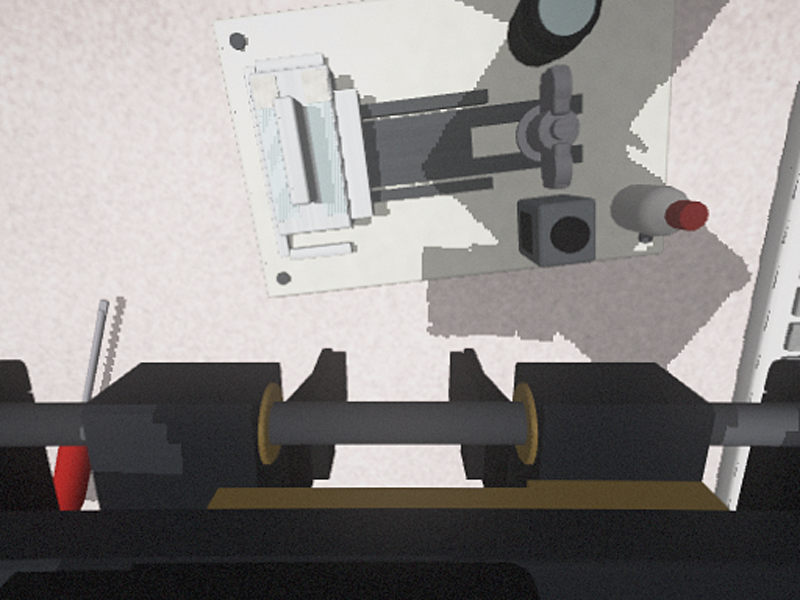

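Run:
```python
from h import *
s,im=ld('w10.npz'); k=1.5625
w=lambda q,z:onz("wrist",np.array(q)/k,z,s)
ang=lambda P:np.degrees(np.arctan2(*(P[0]-P[1])[[1,0]]))
a=.1806; u=np.array([np.cos(a),np.sin(a)]);v=np.array([-u[1],u[0]])
def bed(P): d=P[:,:2]-[.4639,-.093]; return (np.c_[d@u,d@v]*1e3).round(1).tolist()
for z in(.055,.063): P=w([[556,68],[556,187]],z); print("wings",ang(P),bed(P))
print("stud",bed(w([[565,128]],.065)))
print("screws",ang(w([[237,41],[283,278]],.015)),"jaw front",ang(w([[334,92],[352,221]],.041)),bed(w([[334,92],[352,221]],.041)))
print("block",bed(w([[247,72],[325,66],[348,229],[283,236]],.045)))
# edge fit of wings in the raw picture, enlarged crop
c=im[30:130,325:395]; save('w10c',cv2.resize(c,(560,800),interpolation=cv2.INTER_CUBIC)[:600])
```

```text
wings 99.19666126666473 [[158.2, 34.6], [156.8, -33.7]]
wings 99.19666126666483 [[155.5, 33.4], [154.2, -33.1]]
stud [[159.5, 0.3]]
screws 100.19562677702419 jaw front 99.92231058875021 [[24.5, 39.9], [23.9, -40.5]]
block [[-26.0, 56.4], [21.8, 54.2], [20.9, -45.0], [-23.2, -44.5]]
```

View pics/w10c.png

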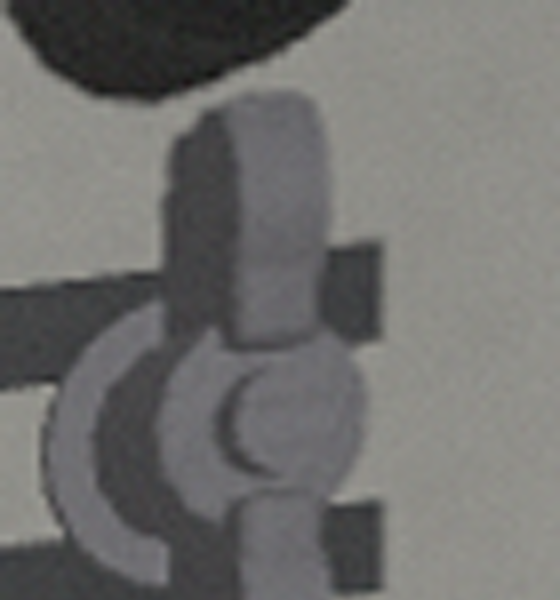

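The wing tops run straight up the crop, at 99.2° world against 100.2° for the stand's y. The nut is at its stop within about 0.05 rad. Carrier and jaw are as loaded, and the hand is clear.

```bash
python3 -c "
from rig import *
s=read_state();print(s['time_s'],s['force']);print(hand_in())"
```

```text
25.2 [ 0.13162176 -0.45361293  0.69342369]
the job is handed in; nothing more can be done
None
```

The carrier is in the bed behind the lip, the wing nut is tightened to its stop, and I handed the job in at 25.2 s. No verdict was reported.

**Carrier:** I gripped it by the rib, pressed the jaw back with it, lowered it until it touched the bed and let go. The last picture puts it square, within about 2 mm of the loaded place along x and about 5 mm off along y. The jaw is about 9–10 mm back.

**Nut:** The first turn took it from about 0.5 to about 1.6 rad. I then let go, lifted, turned the hand back half a turn and took hold again. The second turn ran until the moment jumped to 0.6 N m and the pads slipped. The wings measure 99.2° against 100.2° for the stand's y, so the nut is at the stop within about 0.05 rad.

**What went otherwise than planned:**
- The pads held the nut's 26 mm hub instead of the wings alone, and the nut turned with the hand without slipping until the stop.
- One release move turned the hand 0.5 rad too far by my mistake. The next picture showed the nut had not been dragged along.
- My first arm command was refused for missing keys, with no motion.
- I viewed 12 pictures, two over the budget.

The dropper is upright in the last view and the hand was clear of everything at hand-in. The jar and flask were last seen standing earlier in the run, and the arm did not go near them after that.

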